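# Charge a refillable spray flask on the compressed-air station

### The arm

A 6-joint arm with a two-finger parallel gripper is mounted at the origin on the work surface. World frame = base frame: x ahead of the robot, y to its left, z up, the work surface at z = 0. Lengths are in mm, angles in rad, forces in N, time in s.
With the tool pointing down it reaches from about 350 to 850 mm from the base axis. Payload 8.1 kg.
Tool frame: the origin (TCP) lies midway between the tips of the shut fingers; the grasp point (between the pads) lies 19 mm behind it; z points along the fingers, y is the line along which they close (so a half turn about z gives the same grasp; the last joint's range is limited). The gripper opens to 85 mm and grips with 20 to 120 N. Pads are 22 mm wide; open, the fingers measure 114 mm over their backs; the gripper's body (76 mm by 85 mm) begins 54 mm behind the grasp point. The pads swing forward as they close: fully open they stand 13 mm farther back than shut.
Start: joints at [-1.277, 0.13, 1.488, -0, 1.523, -0.085], TCP at [221.903, -557.462, 231.292] pointing down, gripper open.
Joint ranges: [-2.96, 2.96], [-0.89, 2.26], [0.02, 2.5], [-1.34, 4.48], [0, 2.73], [-2.66, 2.66]. Speed limits (rad/s): [2.39, 2.39, 2.79, 3.14, 3.14, 3.14].

### API

Orientations are given as a rotation vector (axis times angle).
In Python, from rig import ctrl, optics, workorder, nets gives the robot as it stands.
- The arm moves only by the shell command python3 -m crank 'ROWS'. ROWS is JSON, a list of rows, each a list of 7 numbers: the turn, a rotation vector about the tool's x, y, z in units of 60 degrees (1.0 is 60 degrees), then the shift along the tool's x, y, z in units of 0.5 m (1.0 is 0.5 m), then the opening, from 0 (shut) to 1 (fully open). In form: [[ax, ay, az, dx, dy, dz, hand], ...]. A call has exactly 5 rows; each row is the pose to reach, as a shift and turn from the pose commanded when the call began, along the tool's axes at that moment; what a row does not reach only later rows make up. A row lasts 1/12 s, in which the tool goes at most 41.7 mm and 7.16 degrees, less where a joint would pass 70% of its speed; a pose out of reach is approached as far as the arm can. A call with a number of a shift or a turn outside -1 to 1 is refused whole. A call with a gripper value outside its range is refused whole. The fingers move at their own pace and stop on an object; the grip force is fixed at half the most. Time passes only in rows, so rows that repeat a pose let the fingers close, or fill a call up. It gives the time, the measured TCP pose, the force, the opening and the grip force at its end, in the units of the state.
- ctrl.read_state(): the state, without advancing time (a new reading comes with each control period).
- optics.snapshot(name): name is "side" or "top"; returns (picture, depth): 384x512x3 uint8, blue, green, red; 384x512 float32, mm along the optical axis (not along the pixel's ray), 0 where there is no reading.
- optics.camera_model(name): a dict with "camera_matrix" (3x3 intrinsics, pixels), "position" and "attitude" of the camera in the world. Camera axes: x right, y up, looking along -z (the intrinsics and any distortion apply to the point x, -y, -z); pixel columns grow to the right and rows downward; lengths in mm; the calibration is good to about 2 mm. A picture is of the moment at which its call begins. camera_model takes no time and is no camera call.
- workorder.sign_off(): hands the job in; it is judged then, once.
Trained networks look in the newest picture that a camera, given by its name, has taken for a name from the list of things; names that differ only in an ending like _2 or _b are one class to them, and where a whole thing is asked for, a point or a joint stands for the part that bears it (a point fixed in the world has none). Each returns a list of dicts, best first, with "conf" (0 to 1); they miss things now and then, are a little off and sometimes report something else, mostly with a low value. They report only what shows in the picture. A call takes as long as a camera call. They do not tell look-alikes from the thing itself.
- nets.regions_of(camera, target): "mask" (384x512 bool, what is visible of it) and "extent" ([left, top, width, height] in pixels, round what is visible of it).
The state is a dict: "clock": time; "joint_positions": joint angles; "joint_velocities": joint speeds; "effort": joint torques, N m; "position": TCP position; "ee_rot": TCP orientation; "wrist_force": force on the tool from outside, world axes, zero at the start; "moment": the same for the moment, N m; "width": opening from 0.0 (shut) to 1.0 (fully open); "finger_force": force on a finger pad.
Only numpy, scipy, OpenCV 4.12 (cv2) and the standard library are available. Lean on these libraries where they do the work, as an engineer would, in place of code of your own. Each camera call takes 0.05 s, during which the arm holds its last target. There are 200 camera calls.

### The job

The red-banded spray flask has come back empty with its red lance still plugged in its head. Pull the lance off and drop it, plug end down, into the lance tube of the charging station and let go of it; then stand the flask in the station's sprung cradle, press it straight down until the cradle is fully home on its stop, and keep it pressed so that it charges: finish while still holding it down. Leave the full flask, the parts bin and the carton where they stand, and do not tip the red flask over.

Things in the scene. Friction and masses are not known exactly. Their poses are not given: they have to be found in the camera images.
- charger: Charging station bolted to the bench: dark base plate 140 x 240 x 10 mm, blue housing 45 mm high, on it a fixed dark sleeve (outside 92 mm, top 60 mm above the bench) from which the sprung cradle stands. Origin: on the bench on the cradle's axis; z up. At +y, 90 mm from the axis, the aluminium lance tube; at -y, 88 mm, the air regulator with gauges and black knob, 102 mm high, the tallest part.
- cradle (a joint): Stroke of the sprung cradle in m: 0 up, 0.014 fully down on its stop. Spring about 6 N at the top, 17 N at the stop; the flask's weight alone does not move it. A round cup, outside 70 mm, bore 59 mm, flared at the rim, 24 mm deep, rim 86 mm above the bench when up. The yellow band round its outside sinks out of sight into the sleeve when fully down.
- cradle_seat (a point): Centre of the cradle's black ring-shaped floor, where the flask's base rests; 62 mm above the bench when up and moves down with the cradle. z up. The brass filling nipple (8 mm diameter) in the floor's middle hole goes into the recess under the flask.
- tube_mouth (a point): Centre of the lance tube's open top, 95 mm above the bench: aluminium tube, bore 28 mm, outside diameter 34 mm. z up.
- tube_floor (a point): Centre of the lance tube's inner floor, 14 mm above the bench, 81 mm below its mouth. z up.
- flask: The flask to charge: bare aluminium with a red band, upright on the bench, diameter 53 mm, 130 mm to the top of the rounded shoulder, then a black cylindrical head of diameter 38 mm from 130 to 172 mm, with a 13 mm socket in its top for the lance. 0.2 to 0.33 kg. Recess under the base 29 mm wide, 16 mm deep. Origin: centre of the underside; z up its axis.
- lance: Stiff spray lance, 127 mm long, 20 g: black plug (10 mm diameter, lowest 13 mm), red finger flange (22 mm diameter, 13 to 17 mm), then a red 9 mm tube with brass tip. Origin: lower end of the plug; z towards the tip. It starts upright in the flask's head, flange resting on the head's top (origin 159 mm above the bench), plug loose in the socket: it lifts straight out.
- full_flask: Bystander: the same flask with a green band and a white cap, no lance, 172 mm high, standing 105 to 135 mm from the red one (axis to axis). Origin: centre of the underside.
- bin: Bystander: blue parts bin 160 x 100 x 80 mm with fittings. Origin: centre of the underside.
- carton: Bystander: closed carton 130 x 100 x 75 mm. Origin: centre of the underside.
Not all that is in view belongs to the job. What is shaped like the flask but purple is not meant.

How it is judged:
By the outcome, as a careful person would: the job done as asked, in the order asked, and still so for the second after the job is handed in, while the arm keeps its last pose, push and grip.
It also fails if it takes over 64 s, if anything falls off the work surface, if the arm or the gripper's body presses on something with over 40 N, if the wrist force passes 120 N, or if a joint passes its speed limit or range.

## Working session

There is one attempt and no reset: what is moved stays moved. The work goes in short steps, Python scripts to look and compute and a shell command to move; the robot and the scene stay as the last step left them, time stands still between calls to the robot, and variables do not carry over. Pictures are saved under pics/ and viewed, at most 10 in all, crops included, and the job is handed in when it is done.

```bash
ls; mkdir -p pics; cat > h.py <<'E'
import numpy as np, cv2
from scipy.spatial.transform import Rotation as R
from rig import ctrl, optics, workorder, nets
def cam(n):
    m=optics.camera_model(n); a=np.array(m["attitude"],float)
    Rm=a if a.shape==(3,3) else R.from_rotvec(a).as_matrix()
    return np.array(m["camera_matrix"]),np.array(m["position"]),Rm
def cloud(n,d):
    K,p,Rm=cam(n); v,u=np.mgrid[:384,:512]
    c=np.stack([(u-K[0,2])/K[0,0]*d,-(v-K[1,2])/K[1,1]*d,-d],-1)
    return c@Rm.T+p
def proj(n,P):
    K,p,Rm=cam(n); c=(np.atleast_2d(P)-p)@Rm
    return np.stack([K[0,2]+K[0,0]*c[:,0]/-c[:,2],K[1,2]-K[1,1]*c[:,1]/-c[:,2]],-1)
E
python3 - <<'E'
from h import *
s=ctrl.read_state(); print({k:np.round(v,3).tolist() for k,v in s.items()})
ims=[]
for n in("side","top"):
    print(optics.camera_model(n))
    im,d=optics.snapshot(n); ims.append(im); np.save(n+"_d.npy",d)
    W=cloud(n,d)
    for t in("flask","lance","charger","cradle","bin","carton"):
        for r in nets.regions_of(n,t)[:4]:
            m=r["mask"]&(d>0)
            q=W[m]
            print(n,t,round(r["conf"],2),np.round(r["extent"]).tolist(), np.round(np.percentile(q,[2,50,98],axis=0)).tolist() if len(q) else None)
cv2.imwrite("pics/a.png",ims[0]);cv2.imwrite("pics/b.png",ims[1])
E
```

```text
pics
{'clock': 0.0, 'joint_positions': [-1.277, 0.131, 1.489, -0.0, 1.523, -0.085], 'joint_velocities': [-0.002, -0.001, 0.001, 0.003, -0.0, -0.001], 'effort': [0.001, -56.939, -50.056, -0.0, 0.015, -0.0], 'position': [221.752, -556.926, 230.217], 'ee_rot': [-3.084, -0.591, 0.0], 'wrist_force': [-0.678, 0.02, 1.527], 'moment': [0.02, 0.022, -0.045], 'finger_force': 0.0, 'width': 0.999}
{'camera_matrix': array([[440.70792376,   0.        , 246.5877682 ],
       [  0.        , 440.70792376, 193.20638949],
       [  0.        ,   0.        ,   1.        ]]), 'position': array([ 272.16631221, 1133.87631782, 1070.41185935]), 'attitude': array([ 0.15550669, -1.2557546 , -2.61396318])}
side flask 0.75 [291.0, 148.0, 22.0, 49.0] [[381.0, -253.0, 0.0], [404.0, -220.0, 90.0], [430.0, -208.0, 172.0]]
side flask 0.65 [271.0, 156.0, 11.0, 44.0] [[477.0, -176.0, 9.0], [498.0, -159.0, 90.0], [524.0, -149.0, 170.0]]
side charger 0.93 [196.0, 226.0, 50.0, 77.0] [[501.0, 142.0, 0.0], [570.0, 279.0, 36.0], [653.0, 369.0, 98.0]]
side cradle 0.77 [210.0, 246.0, 23.0, 21.0] [[546.0, 212.0, 44.0], [581.0, 
[... 741 characters left out ...]
65565, -0.16669124, -1.53438606])}
top flask 0.75 [302.0, 227.0, 15.0, 21.0] [[378.0, -258.0, 8.0], [395.0, -231.0, 127.0], [420.0, -212.0, 178.0]]
top flask 0.5 [287.0, 201.0, 13.0, 20.0] [[474.0, -198.0, 16.0], [485.0, -171.0, 120.0], [509.0, -153.0, 178.0]]
top charger 0.81 [163.0, 173.0, 60.0, 38.0] [[500.0, 133.0, -0.0], [568.0, 244.0, 37.0], [654.0, 359.0, 102.0]]
top cradle 0.53 [184.0, 178.0, 17.0, 22.0] [[545.0, 212.0, 42.0], [582.0, 250.0, 66.0], [614.0, 287.0, 94.0]]
top bin 0.97 [106.0, 159.0, 35.0, 44.0] [[526.0, 475.0, 4.0], [611.0, 540.0, 28.0], [690.0, 591.0, 85.0]]
top carton 0.55 [365.0, 190.0, 26.0, 36.0] [[470.0, -560.0, 8.0], [531.0, -505.0, 74.0], [598.0, -461.0, 86.0]]
```

```bash
python3 - <<'E'
import cv2,numpy as np
a=cv2.imread("pics/a.png");b=cv2.imread("pics/b.png")
A=cv2.resize(a[110:310,180:330],None,fx=2.6,fy=2.6,interpolation=3)
B=cv2.resize(b[150:280,155:335],None,fx=2.2,fy=2.2,interpolation=3)
h=max(A.shape[0],B.shape[0]);pad=lambda x:cv2.copyMakeBorder(x,0,h-x.shape[0],0,0,0)
cv2.imwrite("pics/c.png",np.hstack([pad(A),pad(B)]))
E
```

```text
(no output)
```

View pics/c.png

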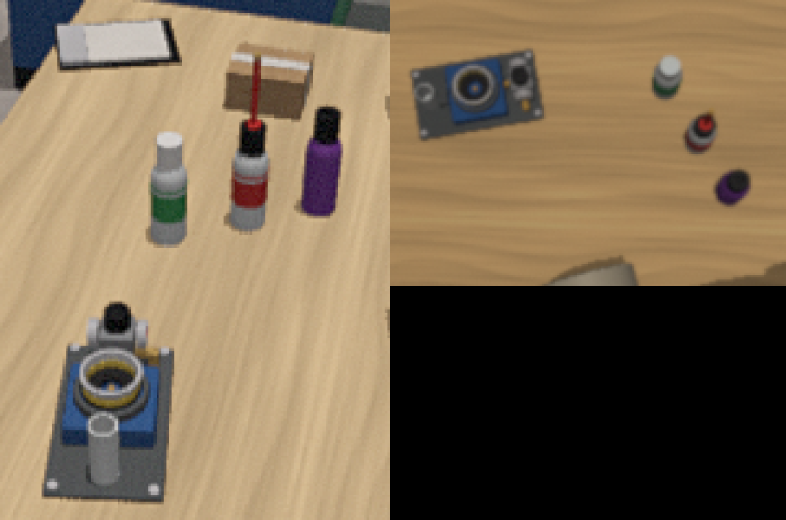

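View pics/a.png

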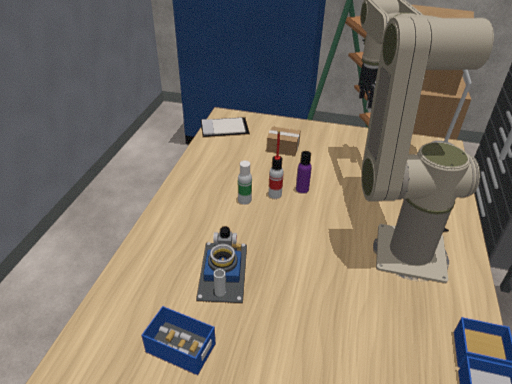

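Side view: green flask at (245,183), red flask with its lance at (276,178), purple decoy at (304,172), charger at (222,265) with the tube at (219,282). The net's 0.75 "flask" hit is the purple one. Next, metric fits from both views.

```bash
cat > m.py <<'E'
from h import *
from scipy.optimize import least_squares
def fit(P,r=None):
    c=P[:,:2].mean(0)
    f=(lambda x:np.hypot(*(P[:,:2]-x[:2]).T)-(r or x[2]))
    s=least_squares(f,[*c,*([] if r else [25])],loss="soft_l1",f_scale=2)
    return np.round(s.x,1),len(P),round(float(np.median(np.abs(s.fun))),1)
E
python3 - <<'E'
from m import *
for n,f in(("side","a"),("top","b")):
    im=cv2.imread(f"pics/{f}.png").astype(int);d=np.load(n+"_d.npy");W=cloud(n,d);ok=d>0
    b,g,r=np.moveaxis(im,-1,0)
    x,y,z=np.moveaxis(W,-1,0)
    reg=lambda x0,x1,y0,y1,z0,z1:ok&(x>x0)&(x<x1)&(y>y0)&(y<y1)&(z>z0)&(z<z1)
    near=reg(450,550,-230,-110,5,300)
    red=(r>90)&(g<60)&(b<60)
    band=near&red&(z<130); print(n,"band",fit(W[band],26.5))
    body=near&(z>20)&(z<115); print(n,"body",fit(W[body],26.5) )
    hd=near&(z>135)&(z<165)
    if hd.sum()>4: print(n,"head",fit(W[hd],19))
    ln=near&red&(z>180); q=W[ln]; print(n,"lance",len(q),np.round(np.median(q,0),1) if len(q) else 0, np.round(q[:,2].max()) if len(q) else 0)
    if len(q)>4: 
        i=np.argsort(q[:,2]); print(np.round(q[i][::max(1,len(i)//8)],0).tolist())
    gr=reg(530,640,-230,-80,0,300)|reg(450,640,-110,-40,5,300); print(n,"green",fit(W[reg(450,640,-110,0,20,115)],26.5) if reg(450,640,-110,0,20,115).sum()>5 else 0)
    cr=reg(530,630,200,300,81,100); print(n,"cradle rim",fit(W[cr]),np.round(np.median(W[cr][:,2]),1))
    tb=reg(520,640,300,380,85,105); print(n,"tube",fit(W[tb],16),np.round(np.median(W[tb][:,2]),1))
    rg=reg(500,640,110,205,60,115); print(n,"reg",np.round(np.median(W[rg],0),0),np.round(W[rg][:,2].max()))
E
```

```text
side band (array([ 502.2, -177.7]), 108, 1.6)
side body (array([ 492.7, -133.1]), 279, 5.4)
side head (array([ 502.4, -179.3]), 62, 1.4)
side lance 46 [ 501.1 -174.8  234.3] 275.0
[[501.0, -175.0, 182.0], [503.0, -179.0, 196.0], [500.0, -178.0, 210.0], [499.0, -175.0, 220.0], [499.0, -172.0, 230.0], [503.0, -172.0, 238.0], [504.0, -173.0, 245.0], [501.0, -176.0, 252.0], [499.0, -176.0, 265.0], [502.0, -172.0, 275.0]]
side green (array([ 606.4, -114.7]), 277, 1.6)
side cradle rim (array([579.4, 247.4,  34.3]), 114, 1.6) 83.9
side tube (array([561.1, 334.3]), 63, 1.0) 91.9
side reg [594. 171.  77.] 106.0
top band (array([ 499.4, -177.5]), 2, 0.0)
top body (array([ 501.2, -178.5]), 71, 0.7)
top head (array([ 501.5, -178.9]), 22, 1.1)
top lance 5 [ 496.2 -179.1  187.6] 211.0
[[495.0, -178.0, 182.0], [494.0, -185.0, 185.0], [498.0, -181.0, 188.0], [496.0, -177.0, 196.0], [497.0, -179.0, 211.0]]
top green (array([572.2, -77.7]), 40, 2.7)
top cradle rim (array([578.5, 245.1,  33.7]), 65, 1.6) 87.0
top tube (array([559.3, 332.8]), 28, 1.1) 94.8
top reg [590. 158.  79.] 114.0
```

Red flask at (502,-178.5), with body, head and lance agreeing from both views. Cradle axis is (579,246) and the tube (560,333.5), 89.5 mm apart, which matches the 90 mm given. The start yaw (closing line at about 112°) lies across the row of flasks, so I keep it. First I go above the lance.

```bash
cat > to.py <<'E'
# prints shift (tool axes, 0.5 m units) from the measured pose to a world target
import sys; from h import *
s=ctrl.read_state(); Rm=R.from_rotvec(s["ee_rot"]).as_matrix()
t=np.array([float(v) for v in sys.argv[1:4]])
print("t",round(s["clock"],2),"pos",np.round(s["position"],1),"rot",np.round(s["ee_rot"],3),"F",np.round(s["wrist_force"],1),"w",round(s["width"],3),"shift",np.round(Rm.T@(t-s["position"])/500,4))
E
python3 -m crank '[[0,0,0,0.054,-0.033,-0.028,1],[0,0,0,0.108,-0.066,-0.056,1],[0,0,0,0.162,-0.1,-0.084,1],[0,0,0,0.216,-0.133,-0.112,1],[0,0,0,0.267,-0.166,-0.14,1]]'
python3 -m crank '[[0,0,0,0.054,-0.033,0,1],[0,0,0,0.108,-0.066,0,1],[0,0,0,0.162,-0.1,0,1],[0,0,0,0.216,-0.133,0,1],[0,0,0,0.267,-0.166,0,1]]'
python3 -m crank '[[0,0,0,0.06,-0.037,0,1],[0,0,0,0.11,-0.068,0,1],[0,0,0,0.15,-0.093,0,1],[0,0,0,0.18,-0.111,0,1],[0,0,0,0.2,-0.124,0,1]]'
python3 to.py 502 -178.5 300
```

```text
clock: 1.12
position: [315.9, -429.6, 302.0]
ee_rot: [3.085, 0.591, 0.0]
wrist_force: [0.7, -1.4, 0.3]
width: 1.0
finger_force: 0.0
clock: 1.53
position: [409.4, -303.1, 301.6]
ee_rot: [3.085, 0.591, 0.001]
wrist_force: [0.0, -0.2, -0.7]
width: 1.001
finger_force: 0.0
clock: 1.95
position: [479.6, -208.2, 301.4]
ee_rot: [-3.085, -0.594, -0.001]
wrist_force: [0.4, 0.1, 0.3]
width: 0.999
finger_force: 0.0
t 1.95 pos [ 479.6 -208.2  301.4] rot [-3.085e+00 -5.940e-01 -1.000e-03] F [0.4 0.1 0.3] w 0.999 shift [ 0.0638 -0.0385  0.0028]
```

```bash
python3 -m crank '[[0,0,0,0.03,-0.019,0,1],[0,0,0,0.055,-0.034,0,1],[0,0,0,0.064,-0.0385,0,1],[0,0,0,0.064,-0.0385,0,1],[0,0,0,0.064,-0.0385,0,1]]' >/dev/null
python3 to.py 502 -178.5 221
python3 - <<'E'
from h import *
A,d=optics.snapshot("side");B,_=optics.snapshot("top")
p=ctrl.read_state()["position"];print(proj("side",[p,[502,-178.5,280],[502,-178.5,172]]),proj("top",[p,[502,-178.5,280]]))
A=cv2.resize(A[70:210,220:340],None,fx=4,fy=4,interpolation=3);B=cv2.resize(B[190:260,260:340],None,fx=3.8,fy=3.8,interpolation=3)
B=cv2.copyMakeBorder(B,0,A.shape[0]-B.shape[0],0,0,0)
cv2.imwrite("pics/d.png",np.hstack([A,B]))
E
```

```text
t 2.37 pos [ 500.9 -180.7  301.2] rot [ 3.085e+00  5.920e-01 -1.000e-03] F [-0.3  0.3 -0.3] w 1.001 shift [ 0.0037 -0.0032  0.1604]
[[279.21495791 126.11961062]
 [278.39146699 131.7954646 ]
 [276.84768798 157.62675863]] [[301.77341859 199.25870543]
 [300.53510132 200.08270626]]
```

View pics/d.png

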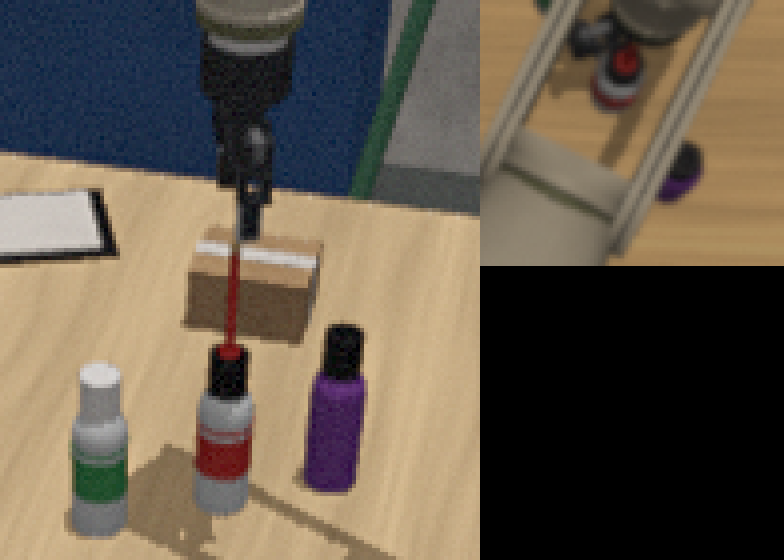

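The lance tip (crop (236,245), i.e. pixel (279,131)) sits under the fingers where the fit predicts. Next I descend and grip.

```bash
python3 -m crank '[[0,0,0,0.003,-0.003,0.04,1],[0,0,0,0.003,-0.003,0.08,1],[0,0,0,0.003,-0.003,0.12,1],[0,0,0,0.003,-0.003,0.15,1],[0,0,0,0.003,-0.003,0.16,1]]' >/dev/null
python3 -m crank '[[0,0,0,0,0,0,1],[0,0,0,0,0,0,0.5],[0,0,0,0,0,0,0.3],[0,0,0,0,0,0,0.15],[0,0,0,0,0,0,0]]'
python3 -m crank '[[0,0,0,0,0,0,0],[0,0,0,0,0,0,0],[0,0,0,0,0,0,0],[0,0,0,0,0,0,0],[0,0,0,0,0,0,0]]'
python3 to.py 560.3 333.5 260
```

```text
clock: 3.3
position: [502.6, -178.6, 222.6]
ee_rot: [3.084, 0.591, 0.002]
wrist_force: [0.1, -0.2, -0.3]
width: 0.456
finger_force: 0.0
clock: 3.72
position: [502.2, -178.3, 221.6]
ee_rot: [3.085, 0.591, 0.001]
wrist_force: [-0.4, 0.3, 2.5]
width: 0.086
finger_force: 58.4
t 3.72 pos [ 502.2 -178.3  221.6] rot [3.085e+00 5.910e-01 1.000e-03] F [-0.4  0.3  2.5] w 0.086 shift [ 0.4866 -0.908  -0.077 ]
```

```bash
python3 -m crank '[[0,0,0,0,0,-0.01,0],[0,0,0,0,0,-0.03,0],[0,0,0,0,0,-0.055,0],[0,0,0,0,0,-0.08,0],[0,0,0,0,0,-0.1,0]]'
python3 -m crank '[[0,0,0,0.02,-0.037,0,0],[0,0,0,0.045,-0.084,0,0],[0,0,0,0.07,-0.13,0,0],[0,0,0,0.095,-0.177,0,0],[0,0,0,0.12,-0.224,0,0]]' >/dev/null
python3 -m crank '[[0,0,0,0.025,-0.047,0,0],[0,0,0,0.05,-0.093,0,0],[0,0,0,0.075,-0.14,0,0],[0,0,0,0.1,-0.187,0,0],[0,0,0,0.125,-0.233,0,0]]' >/dev/null
python3 -m crank '[[0,0,0,0.025,-0.047,0,0],[0,0,0,0.05,-0.093,0,0],[0,0,0,0.075,-0.14,0,0],[0,0,0,0.1,-0.187,0,0],[0,0,0,0.125,-0.233,0,0]]' >/dev/null
python3 -m crank '[[0,0,0,0.025,-0.047,0,0],[0,0,0,0.05,-0.093,0,0],[0,0,0,0.075,-0.14,0,0],[0,0,0,0.1,-0.187,0,0],[0,0,0,0.115,-0.215,0,0]]' >/dev/null
python3 -m crank '[[0,0,0,0,0,0,0],[0,0,0,0,0,0,0],[0,0,0,0,0,0,0],[0,0,0,0,0,0,0],[0,0,0,0,0,0,0]]'
python3 to.py 560.3 333.5 190
python3 - <<'E'
from m import *
A,d=optics.snapshot("side");W=cloud("side",d);p=ctrl.read_state()["position"]
b,g,r=np.moveaxis(A.astype(int),-1,0)
m=(d>0)&(r>90)&(g<60)&(b<60)&(np.abs(W[...,0]-p[0])<60)&(np.abs(W[...,1]-p[1])<60)&(W[...,2]>100)
q=W[m];print(len(q),np.round(q[np.argsort(q[:,2])][::max(1,len(q)//10)]).tolist())
for n,I in(("side",A),("top",optics.snapshot("top")[0])):
    u,v=proj(n,p)[0].astype(int); c=I[max(0,v-65):v+75,max(0,u-50):u+50]
    cv2.imwrite(f"pics/e_{n}.png",cv2.resize(c,(400,560),interpolation=3)); print(n,u,v,proj(n,[[560.3,333.5,95]]))
a,b=cv2.imread("pics/e_side.png"),cv2.imread("pics/e_top.png");cv2.imwrite("pics/e.png",np.hstack([a,b]))
E
```

```text
clock: 4.13
position: [502.6, -178.5, 273.9]
ee_rot: [3.084, 0.591, 0.003]
wrist_force: [-0.2, -0.8, -0.9]
width: 0.085
finger_force: 58.4
clock: 6.22
position: [560.2, 330.8, 271.7]
ee_rot: [3.086, 0.59, 0.001]
wrist_force: [0.6, 0.7, -0.8]
width: 0.089
finger_force: 58.5
t 6.22 pos [560.2 330.8 271.7] rot [3.086e+00 5.900e-01 1.000e-03] F [ 0.6  0.7 -0.8] w 0.089 shift [ 0.002  -0.0049  0.1635]
52 [[555.0, 321.0, 222.0], [553.0, 326.0, 223.0], [556.0, 336.0, 224.0], [552.0, 340.0, 225.0], [557.0, 342.0, 226.0], [555.0, 330.0, 227.0], [561.0, 337.0, 232.0], [556.0, 334.0, 237.0], [556.0, 334.0, 245.0], [556.0, 333.0, 255.0], [555.0, 333.0, 263.0]]
side 217 227 [[219.22742755 273.02659598]]
top 162 181 [[170.08564368 191.51110107]]
```

View pics/e.png

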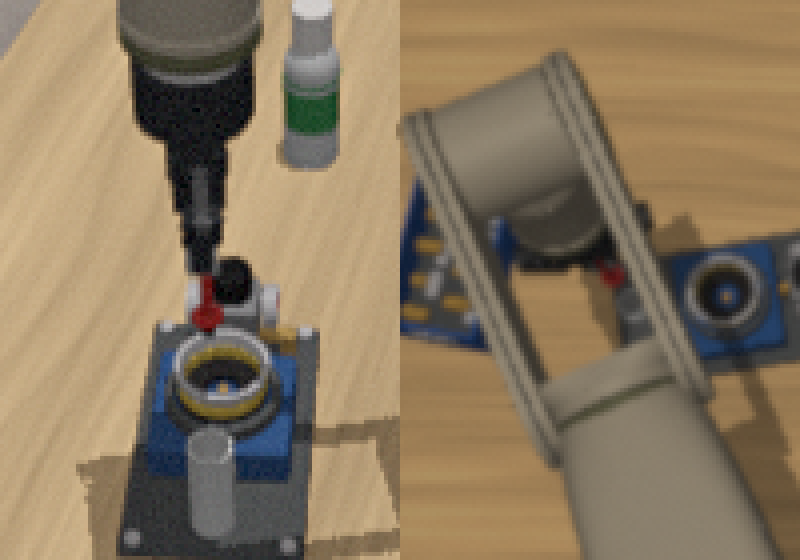

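The lance hangs upright (flange at side pixel (219,241)) and the tube mouth is below it at (220,273). The clearance is only 3 mm, so I compare them numerically before dropping.

```bash
python3 -m crank '[[0,0,0,0.001,-0.002,0.03,0],[0,0,0,0.002,-0.005,0.06,0],[0,0,0,0.002,-0.005,0.09,0],[0,0,0,0.002,-0.005,0.11,0],[0,0,0,0.002,-0.005,0.12,0]]' >/dev/null
cat > lance.py <<'E'
from m import *
# sub-pixel: red centroid per row vs. projected vertical line; depth-free along image x
p=ctrl.read_state()["position"]
for n in("side","top"):
    acc=[]
    for k in range(3):
        I,d=optics.snapshot(n);b,g,r=np.moveaxis(I.astype(int),-1,0);W=cloud(n,d)
        m=(r>85)&(g<65)&(b<65)&(np.abs(W[...,0]-p[0])<50)&(np.abs(W[...,1]-p[1])<50)&(W[...,2]>80)
        v,u=np.nonzero(m); acc.append((u.mean(),v.mean(),len(u),*np.median(W[m],0)))
        if n=="side":
            x,y,z=np.moveaxis(W,-1,0);t=(d>0)&(np.abs(x-560)<25)&(np.abs(y-333)<25)&(z>30)&(z<90)
            vt,ut=np.nonzero(t);acc[-1]+=(ut.mean(),vt.mean())
    a=np.mean(acc,0);print(n,np.round(a,2))
    z=a[5];print("  TCP axis projects",np.round(proj(n,[[p[0],p[1],z],[560.3,333.5,z],[560.3,333.5,60]]),2))
print(p)
E
python3 lance.py
```

```text
side [218.94 255.52  55.33 556.54 338.1  166.7  219.36 281.9 ]
  TCP axis projects [[218.72 255.99]
 [218.4  255.85]
 [219.61 280.98]]
top [166.34 188.86  11.67 554.11 335.09 166.84]
  TCP axis projects [[166.89 187.77]
 [166.97 187.52]
 [171.52 193.35]]
[559.285098   333.76998552 209.29499551]
```

```bash
python3 to.py 561.5 333.5 155
python3 -m crank '[[0,0,0,0.002,0.001,0.03,0],[0,0,0,0.004,0.001,0.06,0],[0,0,0,0.004,0.001,0.09,0],[0,0,0,0.004,0.001,0.108,0],[0,0,0,0.004,0.001,0.108,0]]'
python3 lance.py
```

```text
t 7.03 pos [560.6 334.8 212.7] rot [-3.085e+00 -5.910e-01 -3.000e-03] F [ 0.2 -0.3 -0.3] w 0.083 shift [0.0004 0.0031 0.1155]
clock: 7.45
position: [561.0, 334.3, 155.1]
ee_rot: [3.085, 0.591, -0.005]
wrist_force: [0.0, -1.4, -0.6]
width: 0.089
finger_force: 58.5
side [218.73 268.47  54.33 558.72 339.05 112.96 219.36 283.14]
  TCP axis projects [[218.71 268.99]
 [219.03 268.84]
 [219.61 280.98]]
top [169.31 190.85  13.   558.19 331.97 113.19]
  TCP axis projects [[169.14 190.36]
 [169.32 190.53]
 [171.52 193.35]]
[560.98314817 334.28066366 155.10359067]
```

```bash
python3 -m crank '[[0,0,0,0,0.0015,0.01,0],[0,0,0,0,0.0015,0.02,0],[0,0,0,0,0.0015,0.03,0],[0,0,0,0,0.0015,0.04,0],[0,0,0,0,0.0015,0.05,0]]'
python3 -m crank '[[0,0,0,0,0,0.015,0],[0,0,0,0,0,0.03,0],[0,0,0,0,0,0.045,0],[0,0,0,0,0,0.06,0],[0,0,0,0,0,0.06,0]]'
python3 lance.py
```

```text
clock: 8.17
position: [562.0, 334.0, 131.3]
ee_rot: [3.085, 0.591, -0.001]
wrist_force: [0.0, 0.6, -0.4]
width: 0.085
finger_force: 58.5
clock: 8.58
position: [561.1, 333.5, 99.6]
ee_rot: [3.085, 0.591, -0.005]
wrist_force: [-0.4, 0.1, -0.2]
width: 0.085
finger_force: 58.5
side [   nan    nan   2.      nan    nan    nan 219.58 283.41]
  TCP axis projects [[   nan    nan]
 [   nan    nan]
 [219.61 280.98]]
top [nan nan  0. nan nan nan]
  TCP axis projects [[   nan    nan]
 [   nan    nan]
 [171.52 193.35]]
[561.07328804 333.51440688  99.62282706]lance.py:9: RuntimeWarning: Mean of empty slice.
  v,u=np.nonzero(m); acc.append((u.mean(),v.mean(),len(u),*np.median(W[m],0)))
  ret = ret.dtype.type(ret / rcount)
  return _methods._mean(a, axis=axis, dtype=dtype,
  ret = um.true_divide(
```

The flange went into the tube without contact force. Next I open and rise straight up.

```bash
python3 -m crank '[[0,0,0,0,0,0,0.3],[0,0,0,0,0,0,0.6],[0,0,0,0,0,0,0.8],[0,0,0,0,0,0,0.8],[0,0,0,0,0,0,0.8]]'
python3 -m crank '[[0,0,0,0,0,-0.05,0.8],[0,0,0,0,0,-0.12,0.8],[0,0,0,0,0,-0.19,0.8],[0,0,0,0,0,-0.26,0.8],[0,0,0,0,0,-0.33,0.8]]'
python3 -m crank '[[0,0,0,-0.03,0.05,0,0.8],[0,0,0,-0.06,0.1,0,0.8],[0,0,0,-0.09,0.15,0,0.8],[0,0,0,-0.12,0.2,0,0.8],[0,0,0,-0.15,0.25,0,0.8]]' >/dev/null
python3 to.py 502 -178.5 215
python3 - <<'E'
from m import *
I,d=optics.snapshot("side");W=cloud("side",d);x,y,z=np.moveaxis(W,-1,0)
b,g,r=np.moveaxis(I.astype(int),-1,0)
ok=d>0;m=ok&(r>85)&(g<65)&(b<65)&(np.abs(x-560)<40)&(np.abs(y-333)<40);print(m.sum(),np.round(np.percentile(W[m],[2,50,98],axis=0)) if m.any() else 0)
near=ok&(np.hypot(x-502,y+178)<45)
print("band",fit(W[near&(r>90)&(g<60)&(b<60)&(z<130)],26.5),"head",fit(W[near&(z>135)&(z<165)],19),W[near][:,2].max())
cv2.imwrite("pics/f.png",cv2.resize(I[130:310,180:330],None,fx=3.3,fy=3.3,interpolation=3))
E
```

```text
clock: 9.3
position: [562.4, 334.1, 102.4]
ee_rot: [-3.085, -0.591, -0.0]
wrist_force: [0.8, -0.7, 0.4]
width: 0.788
finger_force: 0.0
clock: 9.72
position: [562.0, 334.0, 268.9]
ee_rot: [-3.085, -0.591, 0.0]
wrist_force: [0.5, -0.7, -0.2]
width: 0.8
finger_force: 0.0
t 10.13 pos [538.5 189.1 267.4] rot [3.085e+00 5.920e-01 1.000e-03] F [ 0.1 -0.2  0. ] w 0.801 shift [-0.3399  0.6559  0.1048]
27 [[558. 328.  91.]
 [561. 340. 114.]
 [565. 343. 136.]]
band (array([ 502.9, -178.1]), 110, 1.3) head (array([ 501.8, -178.4]), 71, 1.6) 176.0996886922403
```

View pics/f.png

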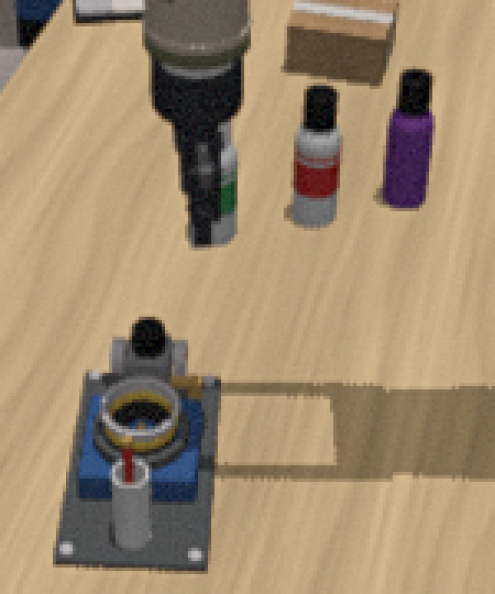

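The lance stands in the tube (red tip at crop (128,455), top about 140 mm). The red flask is upright and unmoved at (502.3,-178.3). Now for the flask.

```bash
python3 -m crank '[[0,0,0,-0.03,0.058,0,0.8],[0,0,0,-0.06,0.116,0,0.8],[0,0,0,-0.09,0.174,0,0.8],[0,0,0,-0.12,0.232,0,0.8],[0,0,0,-0.15,0.29,0,0.8]]' >/dev/null
python3 -m crank '[[0,0,0,-0.03,0.058,0,0.8],[0,0,0,-0.06,0.116,0,0.8],[0,0,0,-0.09,0.174,0,0.8],[0,0,0,-0.12,0.232,0,0.8],[0,0,0,-0.14,0.27,0,0.8]]' >/dev/null
python3 -m crank '[[0,0,0,-0.02,0.035,0.02,0.8],[0,0,0,-0.035,0.065,0.05,0.8],[0,0,0,-0.04,0.075,0.08,0.8],[0,0,0,-0.04,0.075,0.1,0.8],[0,0,0,-0.04,0.075,0.1,0.8]]' >/dev/null
python3 to.py 502.3 -178.3 131
```

```text
t 11.43 pos [ 501.6 -165.3  214.5] rot [-3.083 -0.59   0.005] F [-0.7  0.4 -1.2] w 0.802 shift [-0.0078  0.0253  0.167 ]
```

```bash
python3 -m crank '[[0,0,0,-0.004,0.013,0,0.8],[0,0,0,-0.007,0.024,0.01,0.8],[0,0,0,-0.007,0.024,0.04,0.8],[0,0,0,-0.007,0.024,0.08,0.8],[0,0,0,-0.007,0.024,0.08,0.8]]' >/dev/null
python3 to.py 502.3 -178.3 131
```

```text
t 11.85 pos [ 502.9 -177.6  174.3] rot [-3.083 -0.592  0.005] F [-0.6  0.5 -0.7] w 0.8 shift [-0.0014  0.0012  0.0866]
```

```bash
python3 -m crank '[[0,0,0,-0.001,0.001,0.03,0.8],[0,0,0,-0.001,0.001,0.06,0.8],[0,0,0,-0.001,0.001,0.086,0.8],[0,0,0,-0.001,0.001,0.086,0.8],[0,0,0,-0.001,0.001,0.086,0.6]]'
python3 -m crank '[[0,0,0,0,0,0,0.5],[0,0,0,0,0,0,0.4],[0,0,0,0,0,0,0.2],[0,0,0,0,0,0,0],[0,0,0,0,0,0,0]]'
python3 -m crank '[[0,0,0,0,0,0,0],[0,0,0,0,0,0,0],[0,0,0,0,0,0,0],[0,0,0,0,0,0,0],[0,0,0,0,0,0,0]]'
python3 to.py 502.3 -178.3 131
```

```text
clock: 12.27
position: [503.7, -178.7, 134.3]
ee_rot: [-3.085, -0.592, 0.001]
wrist_force: [0.3, -0.5, 0.6]
width: 0.678
finger_force: 0.0
clock: 12.68
position: [504.8, -179.2, 136.0]
ee_rot: [3.084, 0.591, 0.003]
wrist_force: [-1.4, 1.2, 6.2]
width: 0.423
finger_force: 60.5
clock: 13.1
position: [504.8, -179.2, 136.0]
ee_rot: [3.084, 0.591, 0.003]
wrist_force: [-0.9, 1.6, 5.9]
width: 0.423
finger_force: 60.5
t 13.1 pos [ 504.8 -179.2  136. ] rot [3.084e+00 5.910e-01 3.000e-03] F [-0.9  1.6  5.9] w 0.423 shift [-0.004  -0.0036  0.01  ]
```

```bash
python3 -m crank '[[0,0,0,0,0,-0.02,0],[0,0,0,0,0,-0.05,0],[0,0,0,0,0,-0.09,0],[0,0,0,0,0,-0.13,0],[0,0,0,0,0,-0.17,0]]'
python3 -m crank '[[0,0,0,0,0,-0.03,0],[0,0,0,0,0,-0.06,0],[0,0,0,0,0,-0.08,0],[0,0,0,0,0,-0.1,0],[0,0,0,0,0,-0.1,0]]'
python3 to.py 579 246 276
```

```text
clock: 13.52
position: [503.4, -178.7, 220.4]
ee_rot: [-3.085, -0.591, 0.001]
wrist_force: [0.5, 0.1, -2.4]
width: 0.421
finger_force: 60.5
clock: 13.93
position: [504.6, -179.2, 271.8]
ee_rot: [3.084, 0.591, 0.004]
wrist_force: [0.5, -0.1, -2.3]
width: 0.425
finger_force: 60.6
t 13.93 pos [ 504.6 -179.2  271.8] rot [3.084 0.591 0.004] F [ 0.5 -0.1 -2.3] w 0.425 shift [ 0.4527 -0.735  -0.0092]
```

```bash
python3 -m crank '[[0,0,0,0.02,-0.032,0,0],[0,0,0,0.044,-0.071,0,0],[0,0,0,0.07,-0.114,0,0],[0,0,0,0.096,-0.156,0,0],[0,0,0,0.12,-0.195,0,0]]' >/dev/null
python3 -m crank '[[0,0,0,0.025,-0.04,0,0],[0,0,0,0.05,-0.081,0,0],[0,0,0,0.075,-0.122,0,0],[0,0,0,0.1,-0.162,0,0],[0,0,0,0.125,-0.203,0,0]]' >/dev/null
python3 -m crank '[[0,0,0,0.025,-0.04,0,0],[0,0,0,0.05,-0.081,0,0],[0,0,0,0.075,-0.122,0,0],[0,0,0,0.1,-0.162,0,0],[0,0,0,0.12,-0.195,0,0]]' >/dev/null
python3 -m crank '[[0,0,0,0.025,-0.04,0,0],[0,0,0,0.05,-0.081,0,0],[0,0,0,0.075,-0.122,0,0],[0,0,0,0.087,-0.142,0,0],[0,0,0,0.087,-0.142,0,0]]' >/dev/null
python3 -m crank '[[0,0,0,0,0,0,0],[0,0,0,0,0,0,0],[0,0,0,0,0,0,0],[0,0,0,0,0,0,0],[0,0,0,0,0,0,0]]' >/dev/null
python3 to.py 579 246 236
cat > fl.py <<'E'
from m import *
import sys
p=ctrl.read_state()["position"]; off=p[2]-136
for n in("side","top"):
    I,d=optics.snapshot(n);W=cloud(n,d);x,y,z=np.moveaxis(W,-1,0);b,g,r=np.moveaxis(I.astype(int),-1,0)
    near=(d>0)&(np.hypot(x-p[0],y-p[1])<45)
    for lo,hi in((8,35),(35,75),(75,115)):
        q=W[near&(z>off+lo)&(z<off+hi)&(z>92)]
        if len(q)>15: print(n,lo,hi,fit(q,26.5),round(q[:,2].min()))
    rim=W[(d>0)&(np.hypot(x-579,y-246)<42)&(z>80)&(z<92)]
    if len(rim)>15: print(n,"rim",fit(rim))
    if n=="side": cv2.imwrite(sys.argv[1],cv2.resize(I[170:310,170:280],None,fx=4.2,fy=4.2,interpolation=3))
E
python3 fl.py pics/g.png
```

```text
t 16.02 pos [578.1 245.4 269.5] rot [3.086 0.59  0.   ] F [ 0.3  0.6 -3. ] w 0.426 shift [ 0.0022 -0.0005  0.067 ]
side 8 35 (array([575.6, 245.5]), 117, 1.1) 142
side 35 75 (array([575.3, 245.7]), 180, 0.8) 169
side 75 115 (array([575.3, 245. ]), 208, 1.0) 209
side rim (array([579.4, 247.3,  34. ]), 99, 1.7)
top 35 75 (array([574. , 246.5]), 28, 0.5) 169
top 75 115 (array([575.1, 245.9]), 41, 1.0) 209
top rim (array([580.6, 244.9,  35.1]), 19, 1.2)
```

View pics/g.png

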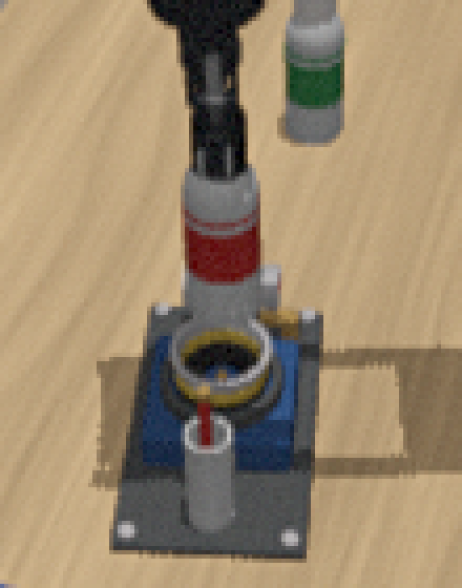

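The flask hangs upright over the cradle, about 4 mm toward -x. I correct that and come down to just above the rim.

```bash
python3 -m crank '[[0,0,0,0.004,0.001,0.01,0],[0,0,0,0.008,0.0015,0.03,0],[0,0,0,0.008,0.0015,0.05,0],[0,0,0,0.008,0.0015,0.075,0],[0,0,0,0.008,0.0015,0.075,0]]' >/dev/null
python3 -m crank '[[0,0,0,0,0,0,0],[0,0,0,0,0,0,0],[0,0,0,0,0,0,0],[0,0,0,0,0,0,0],[0,0,0,0,0,0,0]]' >/dev/null
python3 to.py 582.1 246.1 198; python3 fl.py pics/h.png
```

```text
t 16.95 pos [582.3 247.1 232.6] rot [-3.085e+00 -5.910e-01 -2.000e-03] F [ 0.5  0.3 -2.4] w 0.422 shift [-0.0012  0.0017  0.0693]
side 8 35 (array([579.7, 247.3]), 113, 1.0) 105
side 35 75 (array([579.6, 247.6]), 173, 1.0) 132
side 75 115 (array([579.6, 247.1]), 201, 1.0) 172
side rim (array([579.8, 246.6,  34. ]), 78, 1.6)
top 8 35 (array([579.1, 247.8]), 18, 0.4) 107
top 35 75 (array([578.6, 247.2]), 24, 0.7) 136
top 75 115 (array([579.3, 247.7]), 37, 0.7) 172
top rim (array([578.8, 244.7,  33.5]), 22, 1.5)
```

```bash
python3 -m crank '[[0,0,0,-0.0007,0.002,0.01,0],[0,0,0,-0.0007,0.002,0.02,0],[0,0,0,-0.0007,0.002,0.03,0],[0,0,0,-0.0007,0.002,0.04,0],[0,0,0,-0.0007,0.002,0.05,0]]'
python3 -m crank '[[0,0,0,0,0,0.004,0],[0,0,0,0,0,0.008,0],[0,0,0,0,0,0.012,0],[0,0,0,0,0,0.016,0],[0,0,0,0,0,0.02,0]]'
python3 -m crank '[[0,0,0,0,0,0.001,0],[0,0,0,0,0,0.002,0],[0,0,0,0,0,0.002,0],[0,0,0,0,0,0.002,0],[0,0,0,0,0,0.002,0]]'
```

```text
clock: 17.47
position: [581.7, 245.8, 205.8]
ee_rot: [3.085, 0.591, -0.001]
wrist_force: [-1.6, -0.4, -3.1]
width: 0.423
finger_force: 60.8
clock: 17.88
position: [582.3, 246.0, 197.3]
ee_rot: [-3.085, -0.591, -0.002]
wrist_force: [-1.4, -0.1, 2.8]
width: 0.422
finger_force: 61.4
clock: 18.3
position: [582.3, 246.0, 196.5]
ee_rot: [-3.085, -0.591, -0.002]
wrist_force: [-0.1, -0.3, 2.5]
width: 0.419
finger_force: 61.4
```

It's seated at the expected height (about 197). Next I press down.

```bash
python3 -m crank '[[0,0,0,0,0,0.004,0],[0,0,0,0,0,0.008,0],[0,0,0,0,0,0.012,0],[0,0,0,0,0,0.016,0],[0,0,0,0,0,0.02,0]]'
python3 -m crank '[[0,0,0,0,0,0.004,0],[0,0,0,0,0,0.008,0],[0,0,0,0,0,0.012,0],[0,0,0,0,0,0.012,0],[0,0,0,0,0,0.012,0]]'
python3 -m crank '[[0,0,0,0,0,0.003,0],[0,0,0,0,0,0.006,0],[0,0,0,0,0,0.006,0],[0,0,0,0,0,0.006,0],[0,0,0,0,0,0.006,0]]'
```

```text
clock: 18.72
position: [582.7, 246.2, 187.1]
ee_rot: [-3.085, -0.591, -0.004]
wrist_force: [-1.8, -0.3, 11.5]
width: 0.423
finger_force: 62.0
clock: 19.13
position: [583.8, 246.6, 184.0]
ee_rot: [-3.084, -0.591, -0.009]
wrist_force: [-4.8, -0.9, 21.4]
width: 0.42
finger_force: 63.3
clock: 19.55
position: [585.0, 247.1, 184.0]
ee_rot: [-3.084, -0.591, -0.015]
wrist_force: [-6.2, -2.1, 33.7]
width: 0.419
finger_force: 64.7
```

It's on the stop: z stays at 184.0 while the force climbs from 21 to 34 N. I ease back a little and check by eye.

```bash
python3 -m crank '[[0,0,0,0,0,-0.0015,0],[0,0,0,0,0,-0.003,0],[0,0,0,0,0,-0.003,0],[0,0,0,0,0,-0.003,0],[0,0,0,0,0,-0.003,0]]'
python3 -m crank '[[0,0,0,0,0,0,0],[0,0,0,0,0,0,0],[0,0,0,0,0,0,0],[0,0,0,0,0,0,0],[0,0,0,0,0,0,0]]'
python3 fl.py pics/i.png
```

```text
clock: 19.97
position: [584.4, 246.8, 184.0]
ee_rot: [-3.084, -0.591, -0.012]
wrist_force: [-4.9, -0.8, 27.1]
width: 0.423
finger_force: 64.0
clock: 20.38
position: [584.4, 246.8, 184.0]
ee_rot: [-3.084, -0.591, -0.012]
wrist_force: [-6.1, -0.2, 28.3]
width: 0.422
finger_force: 64.0
side 35 75 (array([580.2, 246.7]), 130, 0.8) 92
side 75 115 (array([581. , 246.4]), 183, 1.1) 123
side rim (array([579.4, 248.2,  25.3]), 47, 1.1)
top 35 75 (array([578.9, 246.6]), 20, 0.5) 93
top 75 115 (array([580.3, 247. ]), 38, 0.8) 124
```

View pics/i.png

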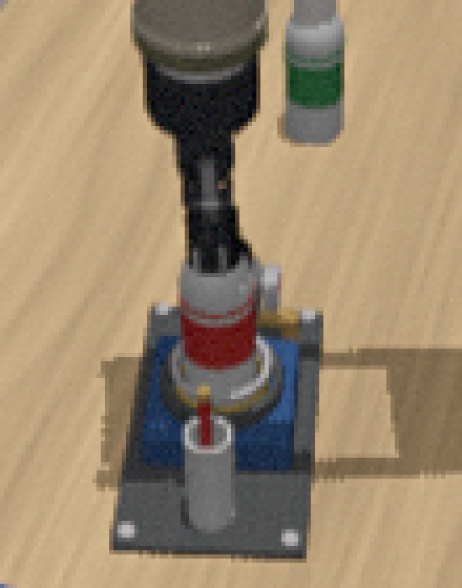

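```bash
python3 - <<'E'
from m import *
Z=[]
for k in range(4):
    I,d=optics.snapshot("side");W=cloud("side",d);x,y,z=np.moveaxis(W,-1,0);h=np.hypot(x-579.5,y-246)
    Z.append(np.median(z[(d>0)&(h>31)&(h<35)&(y>262)&(z>50)]))
    b,g,r=np.moveaxis(I.astype(int),-1,0);Y=(r>90)&(g>70)&(b<0.5*g)&(d>0)&(h<40)&(y>240)
I0=cv2.imread("pics/a.png").astype(int);d0=np.load("side_d.npy");W0=cloud("side",d0);h0=np.hypot(W0[...,0]-579.5,W0[...,1]-246)
b0,g0,r0=np.moveaxis(I0,-1,0);Y0=(r0>90)&(g0>70)&(b0<0.5*g0)&(h0<40)&(W0[...,1]>240)
print("rim z",np.round(Z,1),"before",np.median(W0[...,2][(d0>0)&(h0>31)&(h0<35)&(W0[...,1]>262)&(W0[...,2]>50)]),"yellow",Y0.sum(),Y.sum(),np.argwhere(Y)[:8].tolist())
c=I[240:290,195:250];cv2.imwrite("pics/j.png",np.hstack([cv2.resize(v,None,fx=7,fy=7,interpolation=0) for v in(I0[240:290,195:250].astype(np.uint8),c)]))
E
```

```text
rim z [321.8 315.6 306.4 323.8] before 67.44816996891836 yellow 41 7 [[263, 232], [264, 213], [264, 231], [265, 214], [266, 216], [267, 223], [267, 224]]
```

View pics/j.png

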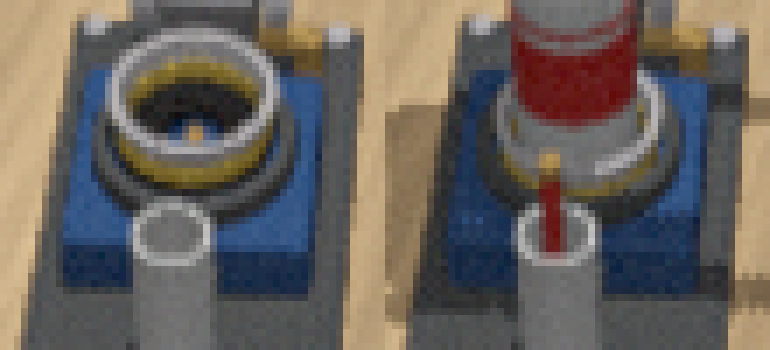

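A thin yellow sliver still shows under the rim, and the arm has been dragged about 2.5 mm in +x, tilting the flask slightly. I straighten it in x and look again.

```bash
python3 -m crank '[[0,0,0,-0.002,-0.0008,0,0],[0,0,0,-0.004,-0.0016,0,0],[0,0,0,-0.006,-0.0024,0,0],[0,0,0,-0.006,-0.0024,0,0],[0,0,0,-0.006,-0.0024,0,0]]'
cat > yl.py <<'E'
from m import *
import sys
n=[]
for k in range(5):
    I,d=optics.snapshot("side");c=I[255:276,205:240].astype(int);b,g,r=np.moveaxis(c,-1,0)
    n.append(int(((r>90)&(g>70)&(b<0.6*g)&(r<2*g)).sum()))
print("yellow",n); python=None
E
python3 yl.py; python3 fl.py pics/k.png
```

```text
clock: 21.1
position: [582.1, 246.5, 183.9]
ee_rot: [-3.085, -0.591, -0.015]
wrist_force: [-0.8, -1.1, 24.9]
width: 0.425
finger_force: 63.3
yellow [16, 17, 20, 18, 21]
side 35 75 (array([579.1, 246.5]), 122, 0.9) 92
side 75 115 (array([579.3, 246.2]), 184, 1.0) 123
side rim (array([579.4, 246.5,  26.3]), 44, 0.8)
top 35 75 (array([578.1, 246.9]), 20, 0.5) 94
top 75 115 (array([579.3, 246.6]), 32, 1.1) 123
```

```bash
python3 -m crank '[[0,0,0,0,0,0.001,0],[0,0,0,0,0,0.002,0],[0,0,0,0,0,0.003,0],[0,0,0,0,0,0.003,0],[0,0,0,0,0,0.003,0]]'
python3 yl.py; python3 - <<'E'
from h import *
I0=cv2.imread("pics/a.png")
I=np.mean([optics.snapshot("side")[0].astype(float) for _ in range(6)],0)
for u in(213,226,230):
    print(u)
    for v in range(256,274): print(v,I0[v,u-1:u+2].mean(0).round().astype(int),I[v,u-1:u+2].mean(0).round().astype(int))
a=np.deg2rad(np.arange(0,360,3))
def ring(rad,z): return proj("side",np.c_[579.4+rad*np.cos(a),246.3+rad*np.sin(a),0*a+z])
for nm,rad,z in(("up86",35,86),("d72",35,72),("d74",35,74),("sleeve_in60",35,60),("sl_out60",46,60)):
    q=ring(rad,z);s=[q[(np.abs(q[:,0]-u)<1.5)][:,1].max().round(1) for u in(213,226,230)];print(nm,s)
E
```

```text
clock: 21.87
position: [582.6, 246.6, 183.9]
ee_rot: [-3.085, -0.591, -0.018]
wrist_force: [-3.1, -2.0, 30.4]
width: 0.424
finger_force: 64.0
yellow [22, 19, 19, 22, 22]
213
256 [106 110 115] [85 93 94]
257 [140 138 140] [79 91 95]
258 [152 150 153] [81 91 97]
259 [125 132 136] [84 88 92]
260 [ 72  98 110] [97 96 97]
261 [ 47  94 109] [108 109 112]
262 [36 79 93] [ 91 104 110]
263 [38 57 65] [ 68  93 103]
264 [41 49 50] [50 82 93]
265 [66 65 63] [46 68 76]
266 [80 79 79] [51 55 56]
267 [72 73 71] [47 46 45]
268 [49 49 50] [41 41 40]
269 [46 43 40] [44 40 38]
270 [87 70 58] [73 61 55]
271 [138 108  90] [107  90  79]
272 [154 126 108] [123 106  96]
273 [147 122 105] [121 105  95]
226
256 [29 28 31] [ 45  47 103]
257 [39 31 29] [ 88  88 106]
258 [64 45 35] [112 112 110]
259 [115  99  92] [111 111 109]
260 [155 148 145] [108 108 108]
261 [132 130 132] [108 108 108]
262 [ 92 100 106] [123 123 124]
263 [ 64 108 121] [144 142 144]
264 [ 43 103 122] [131 129 131]
265 [ 35  87 104] [91 94 98]
266 [34 45 51] [ 67  96 107]
267 [58 57 54] [ 49  89 102]
268 [90 88 88] [52 54 55]
269 [77 76 75] [5
[... 262 characters left out ...]
28 127 129]
261 [ 62  95 107] [149 147 149]
262 [ 42  97 112] [144 143 145]
263 [29 78 95] [102 110 116]
264 [28 49 56] [ 62  90 101]
265 [50 51 50] [60 89 99]
266 [80 78 77] [78 86 88]
267 [81 81 78] [76 75 74]
268 [65 64 63] [48 48 48]
269 [47 45 47] [41 41 42]
270 [62 48 41] [51 44 41]
271 [110  74  49] [71 49 35]
272 [137  89  54] [85 53 30]
273 [135  88  54] [86 53 32]
up86 [np.float64(259.2), np.float64(260.9), np.float64(259.2)]
d72 [np.float64(262.1), np.float64(264.0), np.float64(262.7)]
d74 [np.float64(261.9), np.float64(263.6), np.float64(262.2)]
sleeve_in60 [np.float64(264.8), np.float64(266.7), np.float64(265.4)]
sl_out60 [np.float64(268.2), np.float64(269.5), np.float64(268.5)]
```

The cradle is on its stop. The rim has dropped 3.1 px, and 14 mm predicts 3.1–3.2 px. The flask base is at 184−136 = 48 mm, and z holds at 184 while the force goes from 21 to 34 N. Nothing else can be blocking it, and the lateral force is small, so I hand in while pressing.

```bash
python3 -c "
from rig import workorder; print(workorder.sign_off())"
```

```text
the job is handed in; nothing more can be done
None
```

I put the lance in its tube, stood the red flask in the cradle and handed the job in at about 22 s with it still pressed down at about 30 N; height and force readings put the cradle on its stop, though a thin yellow sliver still showed at the sleeve.

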